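Locate a strobe sounder in a fixture and throw its toggle clamp

TASK

Slide the red-and-white strobe sounder that lies on the pale aluminium fixture bed into the corner of the fixture, its long side fully home against the long fence and its end fully home against the end stop; keep it flat on the bed, do not lift it. Then push the red handle of the toggle clamp over centre so that the clamp snaps shut, stays shut and its rubber pad holds the sounder in that corner. Leave the solder spool, the yellow screwdriver and the red marker where they are.

Things in the scene. Friction and masses are not known exactly. Their poses are not given: they have to be found in the camera images.
- fixture: Fixed fixture, axes x away from the robot, y to its left at yaw 0; origin on the bench. Pale aluminium bed x -85..85, y -175..160, top at z = 12 mm. On it two dark steel strips, tops at z = 36: the long fence, inner face at x = +65 (y -140..60); the end stop, inner face at y = +60 (x -35..65). The part goes on the -x, -y side of them. The clamp stands behind the stop, y 85..145.
- nest (a point): Point at (23, -11, 12) mm in the fixture's frame, same axes: where the sounder's origin lies when it is fully home against fence and stop.
- sounder: Loose red-and-white strobe sounder on the bed (not the one on the bench supply), 0.17-0.35 kg. Base plate x -42..44, y -71..71, 5 mm thick; both ends rise steeply to 14 mm, then slope; 56 high. Origin under it, z up, long axis y. Lies about half a turn from the fixture's axes (within 0.2 rad): red -y end towards the stop, 20-60 mm off; -x side towards the fence, 5-35 mm off.
- clamp (a joint): Clamp lever (red handle and arm in one), rad, hinged about the fixture's x axis. 0 = open: handle leans 60 degrees back, away from the sounder (fixture +y), arm raised. 1.05 = shut: handle upright, arm level over the sounder. An over-centre spring holds either end; past 0.5 it snaps on by itself. Takes 4 to 8 N at the handle's end, pushed to the fixture's -y.
- clamp_pivot (a point): Hinge axis of the lever, fixed, at (23, 115, 68) mm in the fixture's frame.
- handle_tip (a point): End of the red handle, 118 mm from the pivot; moves with the lever. The handle is a round grip, 22 mm in diameter over its last 70 mm. From open to shut the tip goes about 100 mm to the fixture's -y and 57 mm up, on an arc about the pivot.
- pad: Black rubber pad, 22 mm in diameter, under the end of the clamp's arm, 93 mm from the pivot, on a sprung spindle (10 mm travel, 0.5 N/mm); origin in the middle of its pressing face. Shut, it presses on the top of the sounder's red end.
- spool: White solder spool with black flanges, 54 mm in diameter, 32 mm high, on the bench; origin under its middle. Bystander.
- yellow_screwdriver: Yellow screwdriver, 169 x 24 x 22 mm, along its y axis, lying on the bench; origin under its middle. Bystander.
- red_marker: Red and white marker pen, 136 mm long, 12 mm thick, along its y axis, lying on the bench; origin under its middle. Bystander.

How it is judged:
By the outcome, as a careful person would: the job done as asked, in the order asked, and still so for the second after the job is handed in, with the robot touching nothing.
It also fails if it takes over 54 s, if anything falls off the work surface, if the arm or the gripper's body presses on something with over 40 N, if the wrist force passes 120 N, or if a joint passes its speed limit or range.

ROBOT

A 7-joint arm with a two-finger parallel gripper is mounted at the origin on a cart in front of the work surface, level with it; the furniture and walls round the work are solid. World frame = base frame: x ahead of the robot, y to its left, z up, the work surface at z = 0. Lengths are in m, angles in degrees, forces in N, time in s.
With the tool pointing down it reaches from about 0.425 to 0.875 m from the base axis. Payload 4.7 kg.
Tool frame: the origin (TCP) lies on the centre line of the jaws, within the pads' length; the fingertips stand 11 mm ahead of it and the grasp point (between the pads) lies 8 mm behind it (tcp_to_tips is the distance from the TCP to the fingertips, in m); z points along the fingers, y is the line along which they close (so a half turn about z gives the same grasp; the last joint's range is limited). The gripper opens to 87 mm and grips with 3 to 60 N. Pads are 19 mm wide; open, the fingers measure 117 mm over their backs; the gripper's body (75 mm by 190 mm) begins 51 mm behind the grasp point.
Start: joints at [-68.807, 18.392, -4.016, 83.108, 1.295, 78.541, -3.26], TCP at [0.226, 0.609, 0.234] pointing down, gripper open.
Joint ranges: [-163.93, 163.93], [-17.29, 119.83], [-79.2, 71.16], [3.27, 140.29], [-89.18, 269.18], [5.43, 117.66], [-154.24, 154.24]. Speed limits (degrees/s): [147.25, 147.25, 180, 180, 180, 180, 180].

INTERFACE

Orientations are given as a 3x3 rotation matrix whose columns are the frame's x, y, z axes.
In Python, from station import * gives the robot as it stands. The module is installed in compiled form; this text tells all that it offers. Calls block until the motion is done:
- goto(position, orientation): joint-space move of the TCP to a pose.
- movel(position, frame=None, velocity=0.15, threshold=None): straight line of the TCP; frame=None keeps the orientation; velocity is the mean speed in m/s. With threshold (N) it stops when the force on the tool has changed by that much, and returns True; else False.
- set_joints(angles): joint-space move.
- open_gripper() and grasp(): open the fingers fully, or close them until they stop; the grip force is fixed at half the most.
- wait(seconds).
- solve_ik(position, orientation): joint angles nearest the present ones, or None.
- sense(): the state.
- snapshot(name): name is "scene" or "top" or "wrist"; returns (picture, depth): 480x640x3 uint8, red, green, blue; 480x640 float32, m along the optical axis (not along the pixel's ray), 0 where there is no reading.
- calibration(name): a dict with "fx", "fy", "cx", "cy" (pixels), "R" (3x3) and "t" (3): a world point X has camera coordinates R X + t. Camera axes: x right, y down, z forward; pixel columns grow to the right and rows downward; lengths in m; the calibration is good to about 2 mm. A picture is of the moment at which its call begins: read the wrist's pose just before it. calibration takes no time and is no camera call; for the wrist camera it gives the pose at the moment of the call.
A pose or a line that the arm cannot do raises IKError and nothing moves.
- hand_in(): hands the job in; it is judged then, once.
The state is a dict: "t": time; "q": joint angles; "joint_vel": joint speeds; "joint_torque": joint torques, N m; "eef_pos": TCP position; "eef_rot": TCP orientation; "wrist_force": force on the tool from outside, world axes, zero at the start; "moment": the same for the moment, N m; "width": finger opening in m; "grasp_force": force on a finger pad.
Only numpy, scipy, OpenCV 4.12 (cv2) and the standard library are available. Lean on these libraries where they do the work, as an engineer would, in place of code of your own. Each camera call takes 0.05 s, during which the arm holds its last target. There are 200 camera calls.

## Working session

There is one attempt and no reset: what is moved stays moved. The work goes in short steps, each a Python script; the robot and the scene stay as the last script left them, time stands still between calls to the robot, and variables do not carry over. Pictures are saved under pics/ and viewed, at most 10 in all, crops included, and the job is handed in when it is done.

```bash
mkdir -p pics; python3 - <<'E'
from station import *
import cv2,numpy as np
s=sense();print(s['t'],s['eef_pos'],s['width'])
for n in("scene","top"):
    im,d=snapshot(n);cv2.imwrite(f"pics/{n}0.png",im[:,:,::-1]);np.save(f"pics/{n}0.npy",d)
    c=calibration(n);print(n,c)
E
```

```text
0.0 [0.22627956 0.608782   0.2324723 ] 0.08694620279943482
scene {'fx': 476.4692605388327, 'fy': 476.4692605388327, 'cx': 316.97010957529506, 'cy': 239.1987898535309, 'R': array([[ 0.72161618, -0.69204993,  0.01835707],
       [-0.29670427, -0.33312033, -0.89498459],
       [ 0.62548913,  0.64038875, -0.44571919]]), 't': array([-0.45064743,  0.28177209,  0.97503348])}
top {'fx': 620.9952432474801, 'fy': 620.9952432474801, 'cx': 300.36702316647455, 'cy': 241.7115026496357, 'R': array([[ 0.01695253, -0.99985338,  0.00241258],
       [-0.97969667, -0.01709277, -0.19975553],
       [ 0.19976748,  0.00102276, -0.9798428 ]]), 't': array([-0.04065952,  0.60898892,  1.32813756])}
```

View pics/top0.png

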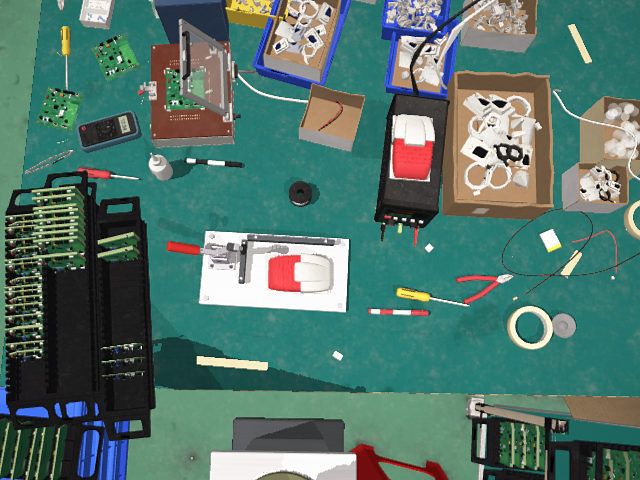

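View pics/scene0.png

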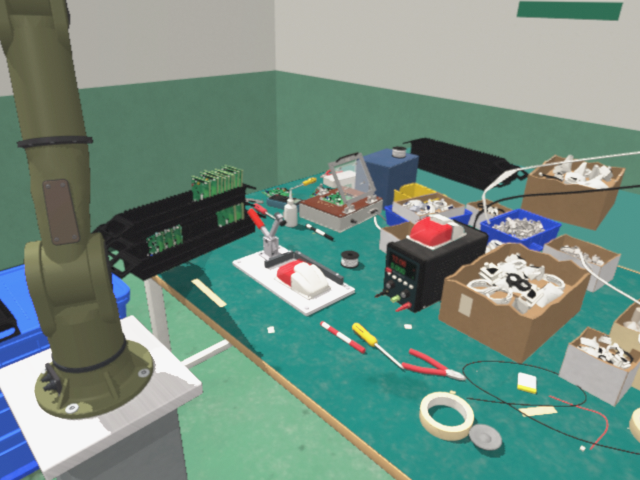

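The top view shows the bed with corners near (206,231), (350,238), (347,311) and (200,303). The sounder is at about (300,273) with its red end to the left, and the handle tip is at (170,247). The scene view shows the clamp open.

```bash
cat > h.py <<'E'
from station import *
import cv2,numpy as np
def ray(c,uv,z):
    uv=np.atleast_2d(np.float64(uv));d=np.c_[(uv[:,0]-c['cx'])/c['fx'],(uv[:,1]-c['cy'])/c['fy'],np.ones(len(uv))]@c['R']
    o=-c['R'].T@c['t'];z=np.broadcast_to(z,len(uv))
    return o+d*((z-o[2])/d[:,2])[:,None]
def proj(c,X):
    p=np.atleast_2d(X)@c['R'].T+c['t'];return np.c_[c['fx']*p[:,0]/p[:,2]+c['cx'],c['fy']*p[:,1]/p[:,2]+c['cy']]
def down(yaw): # tool pointing down; tool x axis at yaw (rad)
    c,s=np.cos(yaw),np.sin(yaw);return np.array([[c,s,0],[s,-c,0],[0,0,-1.]])
def biggest(m):
    cs,_=cv2.findContours(m.astype(np.uint8),0,2);return max(cs,key=cv2.contourArea)
E
python3 - <<'E'
from h import *
im=cv2.imread('pics/top0.png');c=calibration('top');hsv=cv2.cvtColor(im,cv2.COLOR_BGR2HSV)
m=(hsv[...,1]<50)&(hsv[...,2]>170);m[:220]=0;m[325:]=0;m[:,:190]=0;m[:,360:]=0
k=biggest(m);P=ray(c,k[:,0],.012)[:,:2]
r=cv2.minAreaRect(P.astype(np.float32)*1000);print(r,cv2.boxPoints(r))
red=((hsv[...,0]<8)|(hsv[...,0]>172))&(hsv[...,1]>130)&(hsv[...,2]>90)
red[:220]=0;red[325:]=0;red[:,:160]=0;red[:,360:]=0
n,l,st,ce=cv2.connectedComponentsWithStats(red.astype(np.uint8))
for i in range(1,n):
    if st[i,4]>30: print(st[i],ce[i],ray(c,ce[i],.05))
s=sense();w=calibration('wrist');print('cam in world',-w['R'].T@w['t'],'tcp',s['eef_pos'],'\n',s['eef_rot'],w['R'],w['fx'])
E
```

```text
((551.074951171875, 31.3726806640625), (339.9342041015625, 170.6094512939453), 87.67561340332031) [[ 458.94705 -134.99487]
 [ 629.41614 -141.91428]
 [ 643.2029   197.74023]
 [ 472.73376  204.65964]]
[167 241  33  14 311] [182.87138264 247.72025723] [[0.59352439 0.23405714 0.05      ]]
[268 255  33  37 955] [283.05340314 273.35287958] [[0.53915942 0.00726854 0.05      ]]
cam in world [0.15800987 0.63486713 0.38298753] tcp [0.22628876 0.60882852 0.23257239] 
 [[-9.37381441e-01  3.48304161e-01 -4.95491697e-04]
 [ 3.48304496e-01  9.37380000e-01 -1.64745460e-03]
 [-1.09351286e-04 -1.71687536e-03 -9.99998520e-01]] [[ 0.34756134  0.9376541  -0.00243103]
 [ 0.90393346 -0.33437074  0.2666468 ]
 [ 0.2492096  -0.09487361 -0.96379125]] 420.1354949641386
```

```bash
python3 - <<'E'
from h import *
p=sense()['eef_pos'];R=down(np.pi-.04)
print(solve_ik([.52,.03,.29],R))
movel([p[0],p[1],.42],velocity=.25)
goto([.52,.03,.29],R)
w=calibration('wrist');im,d=snapshot('wrist');cv2.imwrite('pics/w1.png',im[:,:,::-1]);np.savez('pics/w1.npz',d=d,**w)
s=sense();print(s['t'],s['eef_pos'],s['q'])
E
```

```text
[-35.34168324   0.61039829  29.57371165  97.2696256   -0.30406701
  82.1996015   81.98007067]
3.4 [0.52014994 0.03113559 0.29010037] [-38.06397543   0.55993966  32.21226283  97.31585139  -0.3021129
  82.19955163  82.00083649]
```

View pics/w1.png

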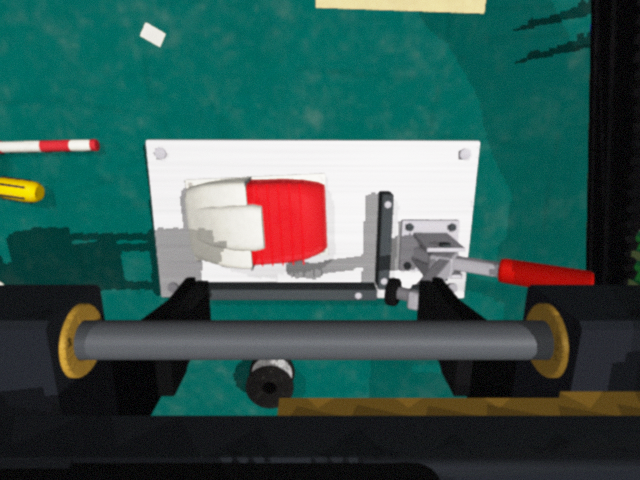

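The wrist view shows the sounder at u 185–327, v 178–283, red end towards the stop strip at (385,240). The fence runs along v≈292, the handle is at (545,272), and the near bed corners are at (147,141) and (480,141). Next I'll use the depth map to get outlines.

```bash
python3 - <<'E'
from h import *
f=np.load('pics/w1.npz');d=f['d'];c={k:f[k] for k in('fx','fy','cx','cy','R','t')}
v,u=np.mgrid[:480,:640];pc=np.stack([(u-c['cx'])/c['fx']*d,(v-c['cy'])/c['fy']*d,d],-1)
X=(pc-c['t'])@c['R'];im=cv2.imread('pics/w1.png');hsv=cv2.cvtColor(im,cv2.COLOR_BGR2HSV)
print('bed z',[X[a,b,2].round(4) for a,b in((155,200),(160,400),(200,160),(250,345))],'bench',X[100,300,2],'top',X[220,290,2],X[245,386,2])
# bed edges from height: near edge, left and right edges
B=(X[...,2]>.006)&(d>0)
near=[(x,np.argmax(B[60:250,x])+60-.5) for x in range(165,465,5)]
lef=[(np.argmax(B[y,100:300])+100-.5,y) for y in range(150,225,5)]
rig=[(540-np.argmax(B[y,540:300:-1])+.5,y) for y in range(150,225,5)]
for n,e in(('near',near),('left',lef),('right',rig)):
    P=ray(c,e,.012)[:,:2]; l=cv2.fitLine(P.astype(np.float32),cv2.DIST_HUBER,0,1e-4,1e-4).ravel();print(n,l,'deg',np.degrees(np.arctan2(l[1],l[0])))
# sounder
M=(X[...,2]>.0145)&(X[...,2]<.09)&(d>0);M[:165]=0;M[288:]=0;M[:,:170]=0;M[:,350:]=0
Z=X[...,2];k=biggest(cv2.morphologyEx(M.astype(np.uint8),2,np.ones((3,3))));
cv2.drawContours(im,[k],-1,(0,255,0),1)
P=ray(c,k[:,0],.017)[:,:2];r=cv2.minAreaRect(np.float32(P*1000));print('sounder',r,cv2.boxPoints(r))
cr=cv2.resize(im[130:310,140:500],None,fx=2.2,fy=2.2);cv2.imwrite('pics/c1.png',cr)
E
```

```text
bed z [np.float64(0.0116), np.float64(0.0115), np.float64(0.0107), np.float64(0.0115)] bench -0.0007556994404515517 top 0.055048150973599545 0.03474889586005937
near [0.04140214 0.9991426  0.46466497 0.0246141 ] deg 87.62715
left [ 0.999283   -0.03786165  0.4995508  -0.13528523] deg -2.1698313
right [ 0.9993093  -0.03716105  0.51960135  0.19688599] deg -2.1296616
sounder ((546.8494873046875, -28.02685546875), (97.56916046142578, 144.29171752929688), 0.45692944526672363) [[ 497.4911     43.727657]
 [ 498.64185  -100.55946 ]
 [ 596.2079    -99.78137 ]
 [ 595.0571     44.505753]]
```

View pics/c1.png

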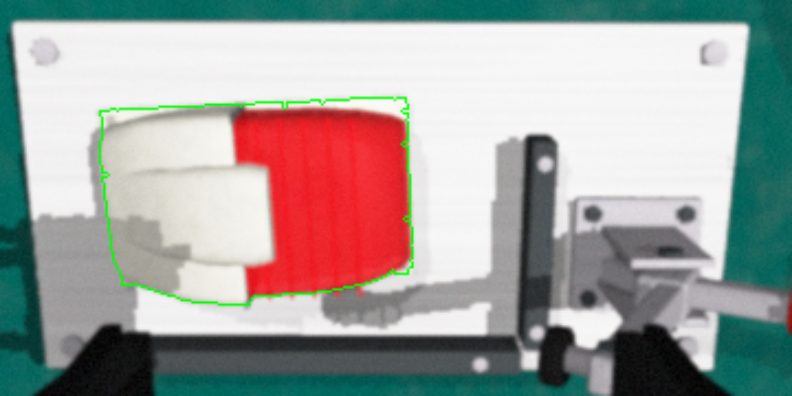

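```bash
cat >> h.py <<'E'
yaw=-np.radians(2.3);ex=np.array([np.cos(yaw),np.sin(yaw),0]);ey=np.array([-np.sin(yaw),np.cos(yaw),0])
O=.5488*ex+.0595*ey
def F(x,y,z): return O+ex*x/1e3+ey*y/1e3+np.array([0,0,z/1e3])  # fixture mm -> world
def inF(p): p=np.asarray(p)-O;return (np.array([p@ex,p@ey,p[2]])*1e3).round(1)
def rep(t):
    s=sense();print(t,s['t'],inF(s['eef_pos']),s['wrist_force'].round(1))
def shot(n,cam='wrist'):
    w=calibration(cam);im,d=snapshot(cam);cv2.imwrite(f'pics/{n}.png',im[:,:,::-1]);np.savez(f'pics/{n}.npz',d=d,**w)
R0=down(np.pi+yaw)
E
python3 - <<'E'
from h import *
goto(F(-80,-67,200),R0)
movel(F(-80,-67,40),velocity=.2);rep('a')
print(movel(F(-80,-67,25),velocity=.05,threshold=8));rep('down')
print(movel(F(-22,-67,25),velocity=.03,threshold=10));rep('push')
p=inF(sense()['eef_pos'])
movel(F(p[0]-20,-67,25),velocity=.1);movel(F(-60,-67,260),velocity=.25)
shot('w2');rep('end')
E
```

```text
a 4.8917 [-78.6 -66.7  41.1] [-0.6  0.5  0.2]
False
down 5.3417 [-80.3 -67.1  24.8] [-0.3  0.1 -0. ]
True
push 6.825 [-32.6 -67.1  24.1] [ 0.2  0.5 -0.5]
end 8.3083 [-60.8 -67.1 258.4] [-0.1  0.4 -0.3]
```

View pics/w2.png

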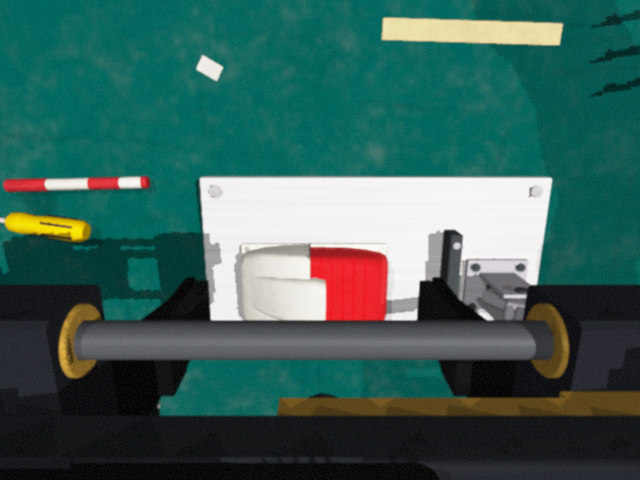

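The sounder now lies parallel to the fence, with its near edge at v≈245 and u 240–388. The stop position agrees with fence contact. Next is the end push, then a second side nudge.

```bash
python3 - <<'E'
from h import *
goto(F(23,-172,200),R0)
grasp()
movel(F(23,-172,40),velocity=.2)
print(movel(F(23,-172,25),velocity=.05,threshold=8));rep('down')
print(movel(F(23,-90,25),velocity=.03,threshold=10));rep('push')
p=inF(sense()['eef_pos'])
movel(F(23,p[1]-25,25),velocity=.1);movel(F(23,p[1]-25,110),velocity=.25)
movel(F(-60,-60,110),velocity=.25);open_gripper()
movel(F(-60,-60,25),velocity=.15)
print(movel(F(-22,-60,25),velocity=.03,threshold=10));rep('side')
movel(F(-60,-60,25),velocity=.1);movel(F(-60,-60,110),velocity=.25)
goto(F(-45,-40,290),R0);shot('w3');shot('t3','top');rep('end')
E
```

```text
False
down 11.875 [  22.8 -171.9   24.7] [-0.2 -0.6 -0. ]
False
push 14.7583 [ 22.8 -92.1  25. ] [ 1.3 -4.9  0.5]
True
side 19.4167 [-32.2 -60.   24. ] [-0.3 -0.5  0.1]
end 21.1917 [-46.2 -40.1 287.6] [-0.8 -0.4 -0.5]
```

View pics/w3.png

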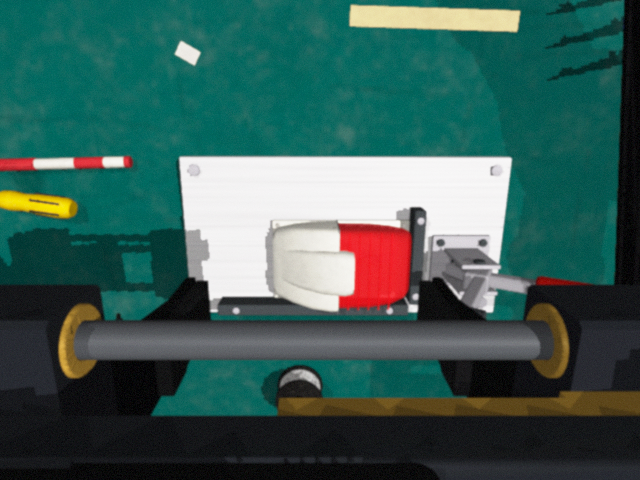

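The sounder now sits in the corner, with its red end at u≈410 beside the stop and the fence at v≈305. The end push ended on distance with only 5 N, so I'll repeat it further until a clear contact.

```bash
python3 - <<'E'
from h import *
goto(F(23,-125,110),R0);grasp()
movel(F(23,-125,25),velocity=.2);rep('down')
print(movel(F(23,-80,25),velocity=.03,threshold=14));rep('push')
p=inF(sense()['eef_pos'])
movel(F(23,p[1]-25,25),velocity=.1);movel(F(23,p[1]-25,110),velocity=.25)
movel(F(-60,-60,110),velocity=.25);open_gripper()
movel(F(-60,-60,25),velocity=.15)
print(movel(F(-22,-60,25),velocity=.03,threshold=14));rep('side')
movel(F(-60,-60,25),velocity=.1);movel(F(-60,-60,110),velocity=.25)
goto(F(-60,-30,240),R0);shot('w4');rep('end')
f=np.load('pics/w4.npz');c={k:f[k] for k in('fx','fy','cx','cy','R','t')}
print('expected home corner/edges px',proj(c,np.array([F(-21,60,17),F(-21,-82,17),F(-35,60,36),F(-85,160,12)])))
im=cv2.imread('pics/w4.png');cv2.imwrite('pics/c4.png',cv2.resize(im[140:340,180:520],None,fx=2.3,fy=2.3))
E
```

```text
down 24.1417 [  23.  -125.3   24.7] [-0.5  0.8 -0.1]
True
push 25.3333 [ 22.6 -92.1  24.8] [-0.4 -0.9  0.6]
True
side 29.9917 [-32.2 -59.9  23.9] [-0.9  0.7  3.4]
end 31.55 [-60.9 -30.  238.6] [ 0.   0.3 -0.4]
expected home corner/edges px [[410.0009605  247.59183815]
 [256.71117595 247.30537488]
 [415.79512621 238.5226496 ]
 [524.72748571 177.86500544]]
```

View pics/c4.png

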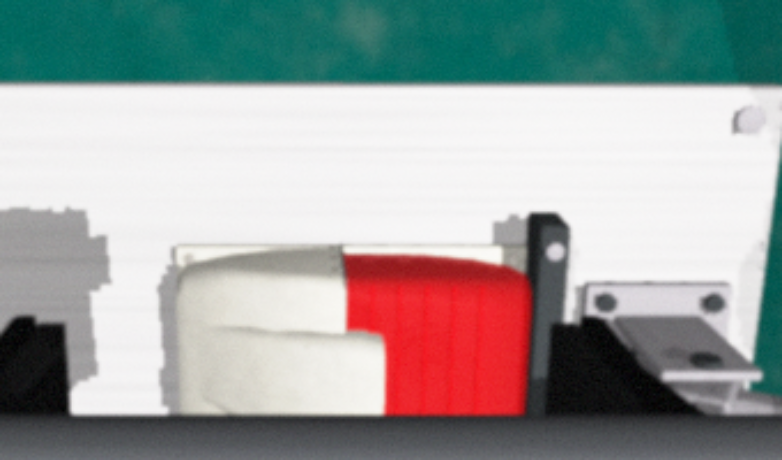

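Both stops repeated to within 0.4 mm (-92.1 and -32.2), and the crop shows the red end against the stop at crop (530,330), so the sounder is home. Before the handle push I'll check the space behind it, near the black rack.

```bash
python3 - <<'E'
from h import *
d=np.load('pics/top0.npy');c=calibration('top')
v,u=np.mgrid[:480,:640];pc=np.stack([(u-c['cx'])/c['fx']*d,(v-c['cy'])/c['fy']*d,d],-1)
X=((pc-c['t'])@c['R'])[d>0]-O;x=X@ex*1e3;y=X@ey*1e3;z=X[:,2]*1e3
for a in range(-130,190,20):
    print(a,[int(z[(x>=a)&(x<a+20)&(y>=b)&(y<b+15)].max(initial=-1)) for b in range(150,360,15)])
m=(abs(x-23)<25)&(y>170)&(y<240)&(z>60);print('handle end y',y[m].max(),'x mean',x[m].mean(),'z max',z[m].max())
print(solve_ik(F(23,250,115),R0));
for a in(-1,1):print(solve_ik(F(23,250,115),down(np.pi+yaw+a*np.pi/2)))
E
```

```text
-130 [8, 6, 6, 5, 8, 5, 6, 69, 72, 17, 13, 12, 15, 103]
-110 [8, 7, 5, 8, 8, 6, 7, 70, 72, 12, 14, 13, 13, 72]
-90 [18, 8, 5, 4, 5, 5, 7, 37, 74, 12, 13, 14, 16, 65]
-70 [17, 6, 7, 6, 6, 7, 7, 9, 69, 56, 16, 15, 17, 11]
-50 [16, 7, 9, 6, 6, 6, 8, 4, 71, 68, 14, 12, 14, 16]
-30 [16, 10, 6, 7, 8, 7, 7, 6, 68, 72, 14, 12, 14, 17]
-10 [16, 7, 6, 8, 6, 7, 4, 6, 68, 71, 112, 109, 98, 91]
10 [111, 117, 129, 137, 135, 5, 7, 7, 65, 124, 119, 108, 101, 92]
30 [108, 113, 125, 131, 132, 1, 5, 7, 9, 123, 118, 107, 103, 93]
50 [18, 8, 7, 6, 7, 4, 5, 7, 5, 116, 115, -1, -1, 11]
70 [16, 8, 6, 7, 5, 6, 5, 6, 9, 68, 67, 65, 68, 70]
90 [6, 7, 4, 4, 4, 4, 6, 4, 9, 65, 66, 68, 63, 62]
110 [10, 7, 7, 9, 6, 8, 5, 4, 7, 7, 58, 58, 55, 6]
130 [8, 6, 9, 6, 6, 9, 6, 9, 8, 5, 49, 51, 47, 46]
150 [5, 5, 5, 7, 9, 6, 6, 8, 6, 6, 39, 41, 31, 7]
170 [8, 5, 9, 7, 8, 6, 6, 7, 6, 7, 7, 8, 7, 4]
handle end y 219.0620682930489 x mean 23.233483547815993 z max 137.42540627494125
[-68.29302538  31.7124922   53.96706209  92.73114549 -26.98017121
  69.54926237  78.95968885]
[-68.36542712  31.76544173  54.08657584  92.73336359 -27.06322666
  69.57474363 -10.98112524]
[-25.29493199  22.84209791  -4.01819218  91.08858053   1.7045967
  66.12911255 148.01109412]
```

```bash
python3 - <<'E'
from h import *
grasp()
goto(F(23,247,280),R0);movel(F(23,247,117),velocity=.2);rep('behind')
for t in (60,50,40,30,20,10,5):
    a=np.radians(t);movel(F(23,115+118*np.sin(a)+11*np.cos(a)+10,57+118*np.cos(a)),velocity=.07);rep(t)
movel(F(23,190,180),velocity=.2);movel(F(23,200,280),velocity=.25);rep('end')
shot('s5','scene');shot('t5','top')
im=np.vstack([cv2.resize(cv2.imread('pics/s5.png')[180:330,200:400],(800,600))[:, :]]);cv2.imwrite('pics/c5.png',im)
E
```

```text
behind 35.1667 [ 24.  247.  118.5] [-0.4  0.2 -0.4]
60 35.525 [ 23.4 232.  116.7] [-0.3  0.6 -0.5]
50 35.9583 [ 22.7 223.5 133.4] [-1.4  4.5  0.1]
40 36.3917 [ 23.2 211.4 148.5] [-2.2  6.2  2.1]
30 36.825 [ 23.5 191.7 159.2] [ 0.1 -0.7 -0.7]
20 37.2583 [ 23.2 174.9 168.1] [-0.1  0.6 -0.1]
10 37.6917 [ 23.2 155.7 173.5] [-0.4  0.6  0.4]
5 37.9833 [ 23.1 145.5 174.7] [ 0.  -0.5 -0.7]
end 38.9 [ 23.3 198.9 280.5] [-0.3 -0.6 -0.6]
```

View pics/c5.png

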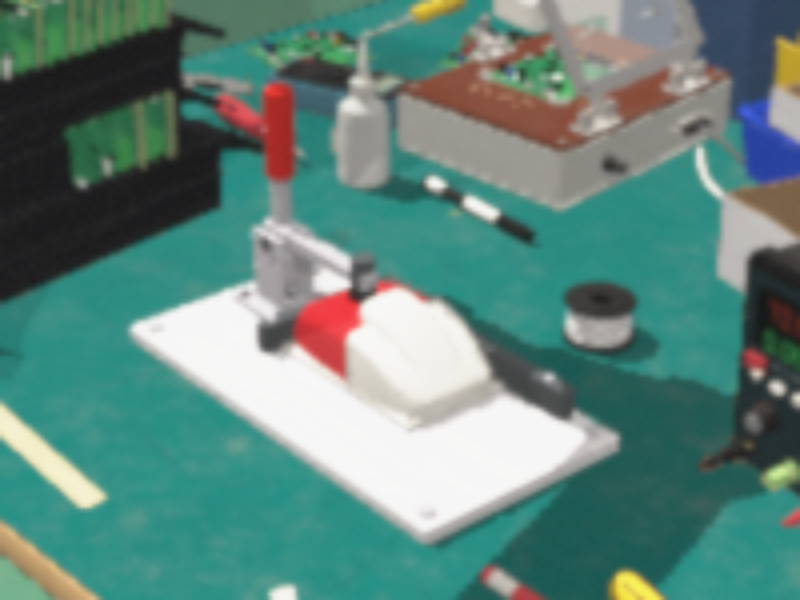

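The clamp is shut: the handle is upright at (280,130) and the pad sits on the red end at (362,280). I'll repeat the w4 view to check that the sounder did not shift.

```bash
python3 - <<'E'
from h import *
goto(F(-60,-30,290),R0);open_gripper();goto(F(-60,-30,240),R0);shot('w6');rep('')
a,b=cv2.imread('pics/w4.png'),cv2.imread('pics/w6.png')
f,g=np.load('pics/w4.npz'),np.load('pics/w6.npz');print(abs(f['R']-g['R']).max(),f['t']-g['t'])
A,B=[np.float32(cv2.cvtColor(i[236:318,245:410],6)) for i in(a,b)];print('part shift px',cv2.phaseCorrelate(A,B))
A,B=[np.float32(cv2.cvtColor(i[160:235,245:420],6)) for i in(a,b)];print('bed shift px',cv2.phaseCorrelate(A,B))
cv2.imwrite('pics/c6.png',cv2.resize(np.vstack([a[220:320,200:450],b[220:320,200:450]]),None,fx=2.8,fy=2.8))
E
```

```text
41.85 [-59.7 -30.  240.9] [1.1 0.4 0.3]
0.0012675233212246489 [-0.00033592 -0.00047672 -0.00115012]
part shift px ((0.7260155539151896, 0.3868858190000992), 0.8113932128011444)
bed shift px ((0.025784064083424596, 0.7684943826599024), 0.938692372639974)
```

View pics/c6.png

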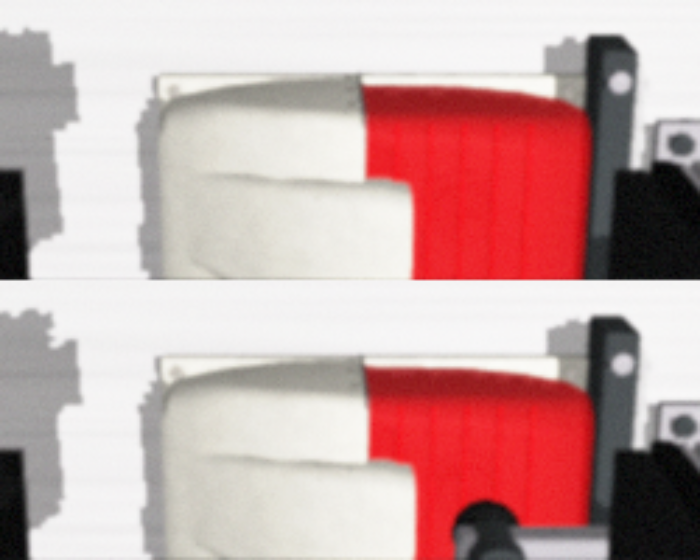

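The before and after views match: the red end is still against the stop at (590,450) and the pad is on the red top at (487,520). Shifts are under a pixel, in line with the camera's own pose difference.

```bash
python3 -c "
from station import *
print(hand_in())"
```

```text
the job is handed in; nothing more can be done
None
```

The sounder is flat in the corner against the fence and end stop, the clamp is snapped shut with its pad on the red end, the spool, screwdriver and marker were not touched, and the job was handed in at about 42 s.

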